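# Shut and lock the dust-extractor filter lid with its quarter-turn fastener

### The job

Close the open green lid of the dust extractor's filter housing and lock it with its red-cranked quarter-turn fastener: turn the crank clockwise, feeling for the place where its hidden slot lines up and it can be pushed right in, then, keeping it pushed in, turn it a further quarter turn clockwise to its stop and let go, so that it stays locked down. Leave the bottle, hammer, sole and tray where they are.

Things in the scene. Friction and masses are not known exactly. Their poses are not given: they have to be found in the camera images.
- housing: green steel filter housing fixed on the bench, 220 mm deep (x), 240 mm wide (y), 110 mm tall, open on top under its lid. Origin: centre of its underside; x points away from the robot to the lid hinge, z up. With the lid shut the fastener's upright axis stands at x = -30 mm, y = 0 in this frame. The slot is hidden inside.
- lid (a joint): angle of the green lid (rad): 0 shut flat on the housing, grows as its edge nearest the robot (-x of the housing) rises; starts at 0.45 to 0.85. A stiff hinge keeps it where it is left; a few newtons near the free edge, pushed from above, close it.
- lid_hinge (a point): middle of the lid's hinge line, at the lid's underside, at x = 112 mm, z = 110 mm in the housing's frame; the line runs along the housing's y. The lid is a flat plate 8 mm thick, 244 mm wide, reaching 224 mm from the hinge.
- lid_edge (a point): point on the lid's top face 212 mm from the hinge line (12 mm in from the free edge) and 55 mm to the -y side of the lid's middle: a bare place to push the lid shut.
- hub_top (a point): centre of the top of the fastener's round black hub (42 mm wide), on the axis about which the crank turns, 142 mm from the hinge line and 48 mm above the lid's top face while the fastener is out.
- dish (a point): centre of the floor of the red round finger dish on the crank's end, 58 mm from the axis: 48 mm wide inside, walls 4 mm thick and 16 mm high, open upwards. Closed fingertips fit loosely in it to press the fastener down and sweep the crank round. Floor 32 mm above the lid's top face while the fastener is out. A red arm 18 mm wide, 12 mm high joins it to the hub.
- crank (a joint): turn of the crank (rad), growing clockwise seen from above; at 0 the dish lies to the housing's +y; starts within 0.3 of 0, travel ends at 3.5. It stays where left (about 1 N at the dish turns it). The key meets the slot 0.25 to 1.45 rad clockwise of the start, unseen; it enters within about 0.13 rad of true. Pushed right in it turns clockwise only, to a hard stop about 1.7 rad past true.
- plunger (a joint): depth the fastener is pushed in (m), 0 out to 0.022, against a spring (3 N at 0, 8 N at full depth). Lid shut: blocked at 0.004 off the slot; on the slot it goes on in, and from 0.018 on it can turn. Let go at the stop it springs back to 0.014 into a notch, locked; let go after less than about 1.3 rad of turn it stays at 0.018, not locked; let go on the slot it springs out.
- bottle: white plastic jar with a white cap, 64 mm wide, 150 mm tall, standing; origin under its centre. Bystander.
- hammer: hammer lying on the bench, 200 mm long; origin near its middle. Bystander.
- sole: white shoe sole lying flat, about 200 mm by 72 mm by 18 mm; origin under its centre. Bystander.
- tray: blue open tray, 110 by 150 by 45 mm; origin under its centre. Bystander.

How it is judged:
By the outcome, as a careful person would: the job done as asked, in the order asked, and still so for the second after the job is handed in, with the robot touching nothing.
It also fails if it takes over 61 s, if anything falls off the work surface, if the arm or the gripper's body presses on something with over 40 N, if the wrist force passes 120 N, or if a joint passes its speed limit or range.

### The arm

A 6-joint arm with a two-finger parallel gripper is mounted at the origin on the work surface. World frame = base frame: x ahead of the robot, y to its left, z up, the work surface at z = 0. Lengths are in mm, angles in rad, forces in N, time in s.
With the tool pointing down it reaches from about 400 to 925 mm from the base axis. Payload 12.5 kg.
Tool frame: the origin (TCP) lies between the finger pads; the fingertips stand 19 mm ahead of it and the grasp point (between the pads) is the TCP (env.tips_ahead is the distance from the TCP to the fingertips, in mm); z points along the fingers, y is the line along which they close (so a half turn about z gives the same grasp; the last joint's range is limited). The gripper opens to 95 mm and grips with 3 to 60 N. Pads are 20 mm wide; open, the fingers measure 119 mm over their backs; the gripper's body (75 mm by 180 mm) begins 59 mm behind the grasp point.
Start: joints at [1.144, 0.491, 1.559, -0, 1.092, -0.106], TCP at [197.061, 593.137, 233.661] pointing down, gripper open.
Joint ranges: [-3.1, 3.1], [-0.84, 2.19], [0.05, 2.79], [-1.13, 4.28], [0.06, 2.93], [-2.69, 2.69]. Speed limits (rad/s): [2.22, 2.22, 2.79, 3.14, 3.14, 3.14].

### API

Orientations are given as [roll, pitch, yaw] about the fixed x, y, z axes, in that order (R = Rz(yaw) Ry(pitch) Rx(roll)).
In Python, from cell import env gives the robot as it stands.
- The arm moves only by the shell command python3 -m crank 'ROWS'. ROWS is JSON, a list of rows, each a list of 5 numbers: the shift along the tool's x, y, z in mm, then the turn about the tool's z in degrees, then the finger opening in mm, from 0 to 95.1. In form: [[dx, dy, dz, yaw, grip], ...]. A call has 1 to 10 rows; each row is the pose to reach, as a shift and turn from the pose commanded when the call began, along the tool's axes at that moment; what a row does not reach only later rows make up. A row lasts 1/12 s, in which the tool goes at most 41.7 mm and 7.16 degrees, less where a joint would pass 70% of its speed; a pose out of reach is approached as far as the arm can. A call with a gripper value outside its range is refused whole. The fingers move at their own pace and stop on an object; the grip force is fixed at half the most. Time passes only in rows, so rows that repeat a pose let the fingers close. It gives the time, the measured TCP pose, the force, the opening and the grip force at its end, in the units of the state.
- env.state(): the state, without advancing time (a new reading comes with each control period).
- env.read_camera(name): name is "scene" or "top" or "wrist"; returns a dict with "img" (420x560x3 uint8, blue, green, red), "K" (3x3 intrinsics, pixels), "pose" (4x4, takes a point from camera to world coordinates). Camera axes: x right, y down, z forward; pixel columns grow to the right and rows downward; lengths in mm; the calibration is good to about 2 mm. A picture is of the moment at which its call begins. There is no depth.
- env.job_done(): hands the job in; it is judged then, once.
The state is a dict: "t": time; "joints": joint angles; "qvel": joint speeds; "tau": joint torques, N m; "eef_pos": TCP position; "tcp_rot": TCP orientation; "ft_force": force on the tool from outside, world axes, zero at the start; "moment": the same for the moment, N m; "opening": opening from 0.0 (shut) to 1.0 (fully open); "grip_force": force on a finger pad.
Only numpy, scipy, OpenCV 4.12 (cv2) and the standard library are available. Lean on these libraries where they do the work, as an engineer would, in place of code of your own. Each camera call takes 0.05 s, during which the arm holds its last target. There are 200 camera calls.

## Working session

There is one attempt and no reset: what is moved stays moved. The work goes in short steps, Python scripts to look and compute and a shell command to move; the robot and the scene stay as the last step left them, time stands still between calls to the robot, and variables do not carry over. Pictures are saved under pics/ and viewed, at most 10 in all, crops included, and the job is handed in when it is done.

```bash
ls; mkdir -p pics
python3 - <<'E'
from cell import env
import cv2, numpy as np
s=env.state(); print({k:np.round(v,3).tolist() for k,v in s.items()})
ims=[]
for n in("scene","top"):
    c=env.read_camera(n); cv2.imwrite(f"pics/{n}0.png",c["img"]); np.savez(f"{n}0.npz",**c)
    print(n,c["K"].round(1).tolist(),c["pose"].round(3).tolist())
E
```

```text
pics
{'t': 0.0, 'joints': [1.144, 0.492, 1.559, 0.0, 1.092, -0.106], 'qvel': [0.0, -0.002, -0.001, 0.001, 0.001, 0.001], 'tau': [0.003, -61.266, -25.818, 0.069, 0.048, -0.0], 'eef_pos': [196.965, 592.914, 233.04], 'tcp_rot': [-3.14, -0.0, 2.821], 'ft_force': [0.054, 0.387, 0.441], 'moment': [0.058, -0.004, -0.007], 'grip_force': 0.0, 'opening': 1.0}
scene [[475.0, 0.0, 276.2], [0.0, 475.0, 212.6], [0.0, 0.0, 1.0]] [[0.202, 0.666, -0.719, 1402.908], [0.979, -0.14, 0.145, -176.516], [-0.004, -0.733, -0.68, 901.865], [0.0, 0.0, 0.0, 1.0]]
top [[391.1, 0.0, 275.3], [0.0, 391.1, 209.0], [0.0, 0.0, 1.0]] [[0.009, -0.997, 0.078, 488.129], [-1.0, -0.01, -0.013, 13.457], [0.014, -0.078, -0.997, 1225.931], [0.0, 0.0, 0.0, 1.0]]
```

View pics/scene0.png

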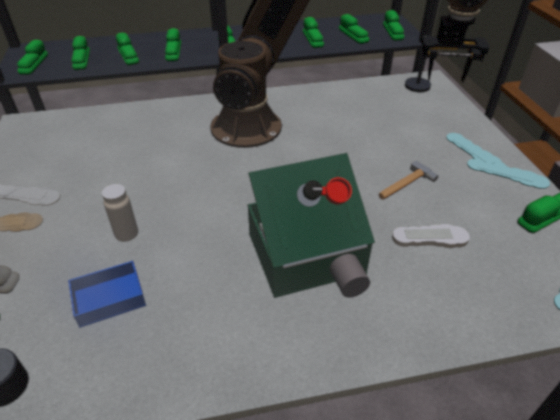

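View pics/top0.png

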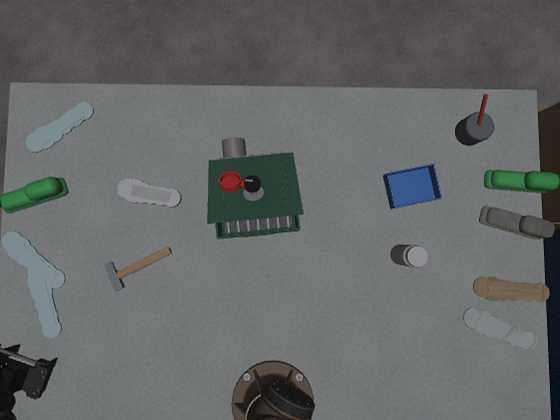

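The scene view shows the lid free edge at about (250,170)–(348,155), hub (313,188) and dish (338,190). In the top view the lid corners are about (208,160), (300,153), (302,213) and (207,222), with the dish at (231,181). I'll zoom in for precise points.

Run:
```python
import cv2, numpy as np
a=cv2.imread("pics/scene0.png")[145:305,235:385]; b=cv2.imread("pics/top0.png")[130:250,190:320]
f=lambda i,k:cv2.convertScaleAbs(cv2.resize(i,None,fx=k,fy=k,interpolation=cv2.INTER_CUBIC),alpha=1.8)
A=f(a,3);B=f(b,2.6);B=cv2.copyMakeBorder(B,0,A.shape[0]-B.shape[0],0,0,cv2.BORDER_CONSTANT)
cv2.imwrite("pics/z0.png",np.hstack([A,B])); print(A.shape,B.shape)
for n in("scene","top"):
    im=cv2.imread(f"pics/{n}0.png"); h=cv2.cvtColor(im,cv2.COLOR_BGR2HSV)
    m=cv2.inRange(h,(0,150,80),(8,255,255))|cv2.inRange(h,(172,150,80),(180,255,255))
    g=cv2.inRange(h,(55,80,25),(85,255,255))
    for nm,mm in(("red",m),("green",g)):
        for c in cv2.findContours(mm,0,2)[0]:
            x,y,w,hh=cv2.boundingRect(c)
            if cv2.contourArea(c)>80 and 150<x<400 and y>100: print(n,nm,cv2.contourArea(c),(x,y,w,hh),cv2.approxPolyDP(cv2.convexHull(c),4,True)[:,0].tolist())
```

```text
(480, 450, 3) (480, 338, 3)
scene red 511.0 (322, 177, 30, 26) [[337, 177], [351, 188], [343, 202], [322, 194]]
scene green 9236.5 (250, 155, 123, 113) [[346, 155], [372, 241], [274, 267], [262, 242], [250, 174]]
top red 381.0 (219, 171, 26, 22) [[239, 174], [244, 187], [231, 192], [221, 188], [223, 173]]
top green 6675.0 (208, 153, 95, 85) [[292, 153], [302, 212], [299, 229], [217, 237], [208, 222], [209, 161]]
```

View pics/z0.png

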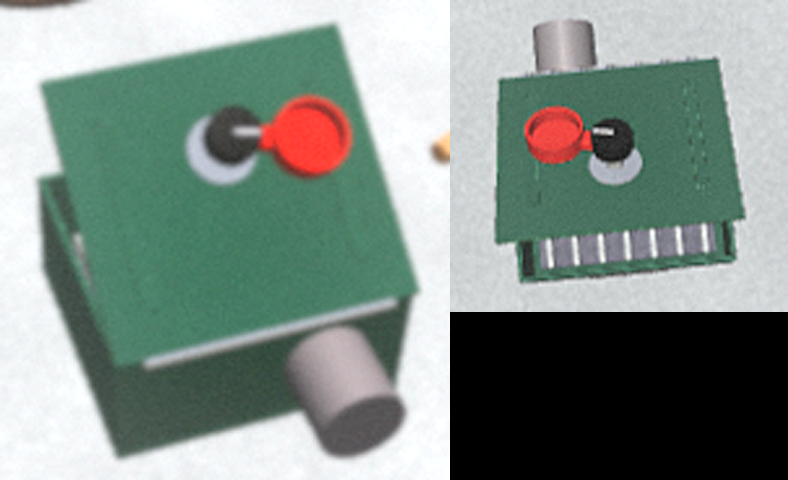

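The zoom shows all four lid corners cleanly in both views, as well as the dish and hub centres. Next step is to triangulate them.

```bash
cat > h.py <<'E'
import numpy as np, cv2
def cam(n): d=np.load(n+".npz"); return d["K"],d["pose"]
def ray(c,p):
    K,T=c; d=T[:3,:3]@np.linalg.solve(K,[p[0],p[1],1]); return T[:3,3],d/np.linalg.norm(d)
def tri(c1,p1,c2,p2):
    o,d=ray(c1,p1);q,e=ray(c2,p2)
    s=np.linalg.lstsq(np.c_[d,-e],q-o,rcond=None)[0]
    a=o+s[0]*d;b=q+s[1]*e; return (a+b)/2,np.linalg.norm(a-b)
def plane(c,p,z):
    o,d=ray(c,p); return o+d*(z-o[2])/d[2]
def proj(c,P):
    K,T=c; q=K@(T[:3,:3].T@(np.array(P)-T[:3,3])); return q[:2]/q[2]
E
python3 - <<'E'
from h import *
S,T=cam("scene0"),cam("top0")
P={}
for n,a,b in[("hL",(374.3,242.3),(208.8,160.8)),("hR",(274.3,267),(292.7,152.7)),("fR",(249,172.7),(303.5,213.8)),("fL",(347.7,153.3),(208.1,223.1)),("dish",(339.3,190.7),(230.8,181.5)),("hub",(312.7,187.7),(252.7,182.7))]:
    P[n],g=tri(S,a,T,b); print(n,P[n].round(1),round(g,1))
h=(P["hL"]+P["hR"])/2;f=(P["fL"]+P["fR"])/2
print("w",np.linalg.norm(P["hL"]-P["hR"]),np.linalg.norm(P["fL"]-P["fR"]),"len",np.linalg.norm(f-h),"ang",np.arcsin((f-h)[2]/np.linalg.norm(f-h)))
y=P["hL"]-P["hR"]+P["fL"]-P["fR"]; yaw=np.arctan2(-y[0],y[1]); print("yaw",yaw, "fromfh",np.arctan2(*(h-f)[1::-1]))
E
```

```text
hL [712.7 191.4 112.2] 0.4
hR [739.3 -48.7 113.8] 2.2
fR [554.8 -69.7 235.1] 3.3
fL [529.1 172.3 234.3] 4.2
dish [638.4 118.8 217.6] 4.7
hub [633.4  59.8 232.4] 1.8
w 241.56994383621742 243.29238478714927 len 221.5930825986103 ang 0.5814988489709321
yaw 0.10815763908243983 fromfh 0.10829496971855604
```

The geometry agrees with the given sizes: width 242, length 222, lid about 0.58 rad and yaw 0.108. The hinge is near (721,70). Now I'll lift, close the fingers and align the tool with the housing axes.

```bash
python3 -m crank '[[0,0,-35,-6.2,0],[0,0,-70,-12.3,0],[0,0,-100,-18.5,0],[0,0,-110,-24.6,0],[0,0,-110,-24.6,0]]' && python3 -m crank '[[-20,-35,0,0,0],[-35,-70,0,0,0],[-50,-105,0,0,0],[-65,-140,0,0,0],[-80,-175,0,0,0],[-95,-210,0,0,0],[-110,-245,0,0,0],[-125,-280,0,0,0],[-140,-315,0,0,0],[-146,-330,0,0,0]]'
```

```text
t: 0.52
eef_pos: [197.2, 593.6, 346.5]
tcp_rot: [3.138, 0.002, -3.028]
ft_force: [-0.1, -0.0, 0.5]
opening: 0.707
grip_force: 0.0
t: 1.35
eef_pos: [378.9, 277.7, 342.3]
tcp_rot: [-3.14, -0.002, -3.039]
ft_force: [-0.1, -0.1, -0.2]
opening: 0.019
grip_force: 0.0
```

```bash
python3 -m crank '[[-20,-38,0,0,0],[-38,-76,0,0,0],[-57,-114,0,0,0],[-76,-152,0,0,0],[-95,-190,0,0,0],[-114,-228,0,0,0],[-133,-266,0,0,0],[-150,-299,0,0,0],[-150,-299,35,0,0],[-150,-299,65,0,0]]'
python3 - <<'E'
import numpy as np
# tip path at r=205 along lid: x' from hinge, z tip
for t in np.arange(.6,-.01,-.1): print(round(t,2), round(205*np.cos(t)-8*np.sin(t),1), round(110+205*np.sin(t)+8*np.cos(t)+19,1))
E
```

```text
t: 2.18
eef_pos: [560.0, -2.3, 276.1]
tcp_rot: [3.141, -0.0, -3.04]
ft_force: [0.4, 0.1, -1.1]
opening: 0.0
grip_force: 0.0
0.6 164.7 251.4
0.5 176.1 234.3
0.4 185.7 216.2
0.3 193.5 197.2
0.2 199.3 177.6
0.1 203.2 157.4
0.0 205.0 137.0
```

```bash
python3 -m crank '[[0,0,12,0,0],[0,0,22,0,0],[3,0,30,0,0],[8,0,38,0,0],[12,0,46,0,0],[16,0,54,0,0],[20,0,62,0,0],[23,0,70,0,0],[27,0,78,0,0],[30,0,87,0,0]]'; python3 -m crank '[[2,0,8,0,0],[4,0,16,0,0],[5,0,24,0,0],[6,0,32,0,0],[7,0,40,0,0],[7,0,46,0,0],[7,0,51,0,0],[7,0,54,0,0],[7,0,54,0,0]]'
```

```text
t: 3.02
eef_pos: [529.3, -3.3, 191.1]
tcp_rot: [-3.142, 0.001, -3.033]
ft_force: [1.8, 0.5, 1.1]
opening: 0.003
grip_force: 0.6
t: 3.77
eef_pos: [522.7, -4.1, 137.5]
tcp_rot: [3.141, -0.0, -3.033]
ft_force: [-0.4, -1.1, 0.6]
opening: 0.004
grip_force: 0.0
```

```bash
python3 -m crank '[[0,0,2,0,0],[0,0,4,0,0],[0,0,4,0,0]]'; python3 -m crank '[[0,0,-35,0,0],[0,0,-75,0,0],[0,-35,-110,0,0],[0,-75,-110,0,0],[0,-110,-110,0,0],[0,-110,-110,0,0]]';python3 - <<'E'
from cell import env
import cv2, numpy as np
a=[]
for n,s in(("scene",(slice(140,300),slice(230,390))),("top",(slice(130,250),slice(180,340)))):
    c=env.read_camera(n); np.savez(f"{n}1.npz",**c)
    a.append(cv2.convertScaleAbs(cv2.resize(c["img"][s],None,fx=2.5,fy=2.5,interpolation=cv2.INTER_CUBIC),alpha=1.8))
a[1]=cv2.copyMakeBorder(a[1],0,a[0].shape[0]-a[1].shape[0],0,0,0)
cv2.imwrite("pics/z1.png",np.hstack(a))
E
```

```text
t: 4.02
eef_pos: [522.9, -4.1, 136.8]
tcp_rot: [-3.141, 0.003, -3.033]
ft_force: [-13.4, 1.1, 43.1]
opening: 0.009
grip_force: 21.6
t: 4.52
eef_pos: [535.6, -118.7, 244.4]
tcp_rot: [-3.139, 0.003, -3.036]
ft_force: [0.4, -0.1, -0.7]
opening: 0.004
grip_force: 0.0
```

View pics/z1.png

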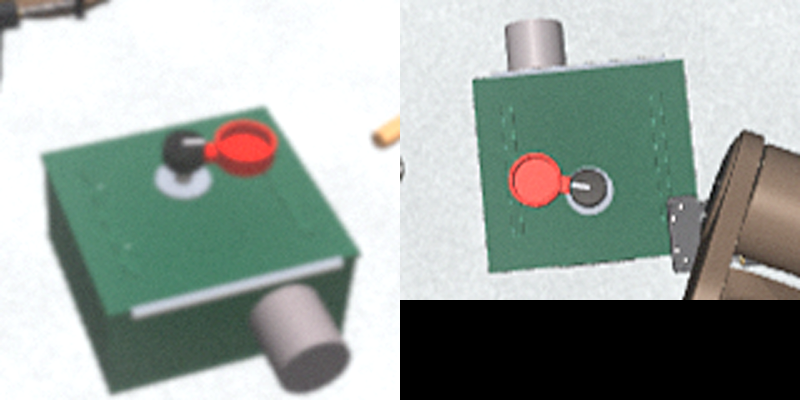

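The lid is now shut flat. In the top view the dish rim is centred at about (234.4,202) and the hub at (255.2,204.8), and both show in the scene view too.

Run:
```python
from h import *
S,T=cam("scene1"),cam("top1")
d=plane(T,(234.4,202),166);h=plane(T,(255.2,204.8),166);print(d.round(1),h.round(1))
print(tri(S,(328,196.8),T,(234.4,202)),tri(S,(303.2,199.2),T,(255.2,204.8)))
c=np.load("top1.npz")["img"];hs=cv2.cvtColor(c,cv2.COLOR_BGR2HSV)
m=cv2.inRange(hs,(0,130,80),(8,255,255))|cv2.inRange(hs,(172,130,80),(180,255,255));m[:,:220]=0;m[:,262:]=0;m[:185]=0;m[220:]=0
m2=cv2.morphologyEx(m,cv2.MORPH_OPEN,cv2.getStructuringElement(2,(9,9)))
(x,y),r=cv2.minEnclosingCircle(cv2.findNonZero(m2));print(x,y,r,plane(T,(x,y),160))
v=d-h;yaw=.108;x=v[0]*np.cos(yaw)+v[1]*np.sin(yaw);y=-v[0]*np.sin(yaw)+v[1]*np.cos(yaw);print(np.hypot(x,y),"crank",np.arctan2(x,y))
# axis & path, in tool frame (tool x = -x', tool y = y')
A=np.array([721,70])-142*np.array([np.cos(yaw),np.sin(yaw)]);print("axis",A)
```

```text
[589.4 111.  166. ] [582.3  54.4 166. ]
(array([590.1770089 , 112.43744725, 159.8979694 ]), np.float64(1.820692182521037)) (array([583.11072949,  54.60676681, 156.78003158]), np.float64(0.25759885959433193))
234.5 201.3333282470703 10.8334379196167 [591.77128055 111.3002243  160.        ]
57.04916383020086 crank 0.2317835996145772
axis [579.82733936  54.6937958 ]
```

```bash
cat >> h.py <<'E'
A=np.array([581.3,54.6]); PHI=.106
def dishpos(b,r=58): a=b-PHI; return A+r*np.array([np.sin(a),np.cos(a)])
def delta(env,xyz):
    s=env.state(); w=s["tcp_rot"][2]; d=np.array(xyz)-s["eef_pos"]
    X=np.array([np.cos(w),np.sin(w)]);Y=np.array([np.sin(w),-np.cos(w)])
    return np.array([d[:2]@X,d[:2]@Y,-d[2]]).round(1)
def crank_of(env):  # tip angle and radius about the axis
    s=env.state();v=s["eef_pos"][:2]-A; return round(np.arctan2(v[0],v[1])+PHI,3),round(np.hypot(*v),1)
E
python3 - <<'E'
from h import *; from cell import env
print(dishpos(.25),delta(env,[*dishpos(.25),200]))
E
```

```text
[589.6231654 111.9996944] [-78.7 219.5  43.5]
```

```bash
python3 -m crank '[[-13,37,0,0,0],[-26,73,0,0,0],[-39,110,0,0,0],[-52,146,0,0,0],[-66,183,0,0,0],[-79,219,0,0,0],[-79,219,20,0,0],[-79,219,40,0,0],[-79,219,43,0,0],[-79,219,43,0,0]]';python3 - <<'E'
from h import *; from cell import env
print(delta(env,[*dishpos(.25),200]))
a=[]
for n in("scene","wrist"):
    c=env.read_camera(n); np.savez(f"{n}2.npz",**c); i=c["img"]
    a.append(cv2.resize(i[100:260,230:390],(400,400)) if n=="scene" else cv2.resize(i,(400,300)))
a[1]=cv2.copyMakeBorder(a[1],0,100,0,0,0)
cv2.imwrite("pics/z2.png",cv2.convertScaleAbs(np.hstack(a),alpha=1.7))
E
```

```text
t: 5.45
eef_pos: [588.5, 113.8, 199.5]
tcp_rot: [3.141, -0.003, -3.032]
ft_force: [-0.4, 0.7, 0.1]
opening: 0.005
grip_force: 0.0
[-0.9 -1.9 -0.5]
```

View pics/z2.png

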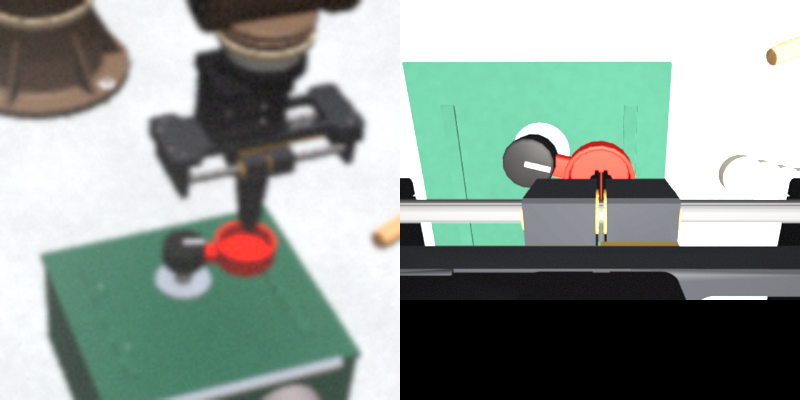

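The fingertips stand centrally over the dish in both views. Next I'll go down to the floor, with contact expected at TCP z≈169.

```bash
python3 -m crank '[[-1,-2,10,0,0],[-1,-2,18,0,0],[-1,-2,24,0,0],[-1,-2,28,0,0]]'; python3 -m crank '[[0,0,1.5,0,0],[0,0,3,0,0],[0,0,4,0,0],[0,0,4,0,0]]';python3 -m crank '[[0,0,1.5,0,0],[0,0,3,0,0],[0,0,3,0,0]]'
```

```text
t: 5.88
eef_pos: [590.4, 110.6, 171.7]
tcp_rot: [3.141, -0.001, -3.034]
ft_force: [0.1, -0.6, 0.2]
opening: 0.001
grip_force: 0.0
t: 6.22
eef_pos: [590.7, 110.9, 168.8]
tcp_rot: [3.142, 0.0, -3.033]
ft_force: [-0.9, -0.6, 1.4]
opening: 0.004
grip_force: 0.7
t: 6.47
eef_pos: [590.7, 111.0, 165.6]
tcp_rot: [3.141, 0.0, -3.033]
ft_force: [-0.1, -0.9, 2.6]
opening: 0.005
grip_force: 1.0
```

```bash
python3 -m crank '[[0,0,1,0,0],[0,0,2,0,0],[0,0,2,0,0]]'
python3 - <<'E'
from h import *; from cell import env
print(crank_of(env)); b0=crank_of(env)[0]
for k in range(1,30):
    b=b0+.05*k; q=58*np.array([-(np.sin(b)-np.sin(b0)),np.cos(b)-np.cos(b0)]);print(round(b,2),q.round(1).tolist(),end=' | ')
E
```

```text
t: 6.72
eef_pos: [591.0, 111.3, 164.5]
tcp_rot: [3.141, 0.002, -3.033]
ft_force: [-2.2, 1.2, 9.6]
opening: 0.004
grip_force: 4.8
(np.float64(0.275), np.float64(57.5))
0.32 [-2.8, -0.9] | 0.38 [-5.5, -1.9] | 0.43 [-8.2, -3.0] | 0.48 [-10.8, -4.2] | 0.52 [-13.3, -5.6] | 0.58 [-15.8, -7.1] | 0.62 [-18.2, -8.8] | 0.68 [-20.5, -10.5] | 0.73 [-22.7, -12.4] | 0.78 [-24.8, -14.4] | 0.82 [-26.9, -16.5] | 0.88 [-28.8, -18.6] | 0.92 [-30.6, -20.9] | 0.98 [-32.3, -23.3] | 1.02 [-33.8, -25.7] | 1.08 [-35.3, -28.2] | 1.12 [-36.6, -30.8] | 1.18 [-37.8, -33.5] | 1.23 [-38.8, -36.2] | 1.27 [-39.7, -38.9] | 1.33 [-40.5, -41.7] | 1.38 [-41.1, -44.5] | 1.43 [-41.6, -47.4] | 1.48 [-42.0, -50.3] | 1.52 [-42.2, -53.2] | 1.58 [-42.2, -56.1] | 1.62 [-42.2, -59.0] | 1.68 [-41.9, -61.9] | 1.72 [-41.6, -64.7] |
```

```bash
python3 -m crank '[[-2.8,-0.9,0.5,0,0],[-5.5,-1.9,1,0,0],[-8.2,-3,1,0,0],[-10.8,-4.2,1,0,0],[-13.3,-5.6,1,0,0]]'; python3 -c "
from h import *; from cell import env
print(crank_of(env))"
```

```text
t: 7.13
eef_pos: [605.2, 107.2, 164.1]
tcp_rot: [3.141, 0.003, -3.033]
ft_force: [-2.4, 1.9, 12.7]
opening: 0.001
grip_force: 6.3
(np.float64(0.533), np.float64(57.8))
```

```bash
cat > chk.py <<'E'
from h import *; from cell import env
s=env.state(); f=s["ft_force"]; z=s["eef_pos"][2]; print("  ",crank_of(env))
raise SystemExit(int(z<163.4 or f[2]<8 or np.hypot(*f[:2])>15))
E
python3 -m crank '[[-2.5,-1.5,0,0,0],[-4.9,-3.2,0,0,0],[-7.2,-4.9,0,0,0]]' && python3 chk.py && python3 -m crank '[[-2.2,-1.9,0,0,0],[-4.3,-3.9,0,0,0],[-6.4,-6,0,0,0]]' && python3 chk.py && python3 -m crank '[[-1.9,-2.1,0,0,0],[-3.7,-4.4,0,0,0],[-5.4,-6.8,0,0,0]]' && python3 chk.py
```

```text
t: 7.38
eef_pos: [613.0, 103.2, 164.1]
tcp_rot: [3.141, 0.003, -3.033]
ft_force: [-2.1, 2.6, 12.5]
opening: 0.004
grip_force: 5.8
   (np.float64(0.684), np.float64(58.0))
t: 7.63
eef_pos: [620.0, 98.0, 164.0]
tcp_rot: [3.141, 0.003, -3.033]
ft_force: [-0.1, 3.9, 9.5]
opening: 0.006
grip_force: 5.0
   (np.float64(0.834), np.float64(58.1))
t: 7.88
eef_pos: [625.7, 91.5, 163.1]
tcp_rot: [3.141, 0.001, -3.033]
ft_force: [-0.7, 2.5, 2.9]
opening: 0.008
grip_force: 1.5
   (np.float64(0.982), np.float64(57.7))
```

The slot is found near 0.9–1.0 rad, where z fell and the force dropped. Now I'll push it right in.

```bash
python3 -m crank '[[0,0,2,0,0],[0,0,4,0,0],[0,0,6,0,0],[0,0,8,0,0],[0,0,8,0,0]]'; python3 -m crank '[[0,0,2,0,0],[0,0,4,0,0],[0,0,6,0,0],[0,0,8,0,0],[0,0,8,0,0]]'
python3 - <<'E'
from h import *; from cell import env
b0,_=crank_of(env);print(b0)
for k in range(1,32):
    b=b0+.07*k; q=58*np.array([-(np.sin(b)-np.sin(b0)),np.cos(b)-np.cos(b0)]);print(round(b,2),q.round(1).tolist(),end=' | ')
E
```

```text
t: 8.3
eef_pos: [625.4, 91.4, 154.3]
tcp_rot: [3.142, 0.0, -3.033]
ft_force: [3.1, 1.6, 3.9]
opening: 0.008
grip_force: 2.3
t: 8.72
eef_pos: [625.5, 91.4, 146.7]
tcp_rot: [3.141, 0.001, -3.033]
ft_force: [1.8, 0.9, 6.6]
opening: 0.006
grip_force: 3.2
0.983
1.05 [-2.1, -3.5] | 1.12 [-4.0, -7.0] | 1.19 [-5.6, -10.8] | 1.26 [-7.0, -14.6] | 1.33 [-8.1, -18.5] | 1.4 [-8.9, -22.5] | 1.47 [-9.5, -26.5] | 1.54 [-9.7, -30.6] | 1.61 [-9.7, -34.6] | 1.68 [-9.4, -38.7] | 1.75 [-8.8, -42.7] | 1.82 [-7.9, -46.6] | 1.89 [-6.7, -50.5] | 1.96 [-5.3, -54.3] | 2.03 [-3.6, -58.0] | 2.1 [-1.7, -61.6] | 2.17 [0.5, -65.0] | 2.24 [2.9, -68.3] | 2.31 [5.5, -71.4] | 2.38 [8.4, -74.3] | 2.45 [11.4, -76.9] | 2.52 [14.6, -79.4] | 2.59 [18.0, -81.7] | 2.66 [21.6, -83.6] | 2.73 [25.2, -85.4] | 2.8 [29.0, -86.9] | 2.87 [32.9, -88.1] | 2.94 [36.8, -89.0] | 3.01 [40.8, -89.7] | 3.08 [44.9, -90.1] | 3.15 [48.9, -90.2] |
```

It is fully in at z 146.7, a depth of about 22 mm. I'll sweep clockwise while keeping it pressed.

```bash
python3 -m crank '[[-2.1,-3.5,0.5,0,0],[-4,-7,1,0,0],[-5.6,-10.8,1,0,0],[-7,-14.6,1,0,0],[-8.1,-18.5,1,0,0],[-8.9,-22.5,1,0,0]]'; python3 -c "
from h import *; from cell import env
print(crank_of(env))"
```

```text
t: 9.22
eef_pos: [636.7, 69.9, 146.3]
tcp_rot: [3.141, 0.001, -3.033]
ft_force: [0.5, 1.6, 9.9]
opening: 0.002
grip_force: 4.9
(np.float64(1.407), np.float64(57.5))
```

```bash
python3 -m crank '[[-0.6,-4,0,0,0],[-0.8,-8.1,0,0,0],[-0.8,-12.1,0,0,0],[-0.5,-16.2,0,0,0],[0.1,-20.2,0,0,0],[1,-24.1,0,0,0],[2.2,-28,0,0,0],[3.6,-31.8,0,0,0],[5.3,-35.5,0,0,0],[7.2,-39.1,0,0,0]]'; python3 -c "
from h import *; from cell import env
print(crank_of(env))"
```

```text
t: 10.05
eef_pos: [633.2, 30.3, 146.1]
tcp_rot: [3.141, -0.001, -3.033]
ft_force: [-1.6, 3.1, 10.2]
opening: 0.003
grip_force: 4.7
(np.float64(2.115), np.float64(57.3))
```

```bash
python3 -m crank '[[2.2,-3.4,0,0,0],[4.6,-6.7,0,0,0],[7.2,-9.8,0,0,0],[10.1,-12.7,0,0,0],[13.1,-15.3,0,0,0]]'; python3 chk.py; python3 -m crank '[[3.2,-2.5,0,0,0],[6.6,-4.8,0,0,0],[10.2,-6.7,0,0,0]]'; python3 chk.py
```

```text
t: 10.47
eef_pos: [621.9, 13.7, 146.1]
tcp_rot: [3.141, -0.0, -3.033]
ft_force: [-0.4, 2.5, 8.8]
opening: 0.008
grip_force: 4.5
   (np.float64(2.466), np.float64(57.6))
t: 10.72
eef_pos: [612.6, 5.9, 146.0]
tcp_rot: [3.141, 0.0, -3.033]
ft_force: [0.5, 2.8, 9.3]
opening: 0.011
grip_force: 4.3
   (np.float64(2.676), np.float64(57.9))
```

From 2.66 onward I'll take smaller steps and watch for the stop.

```bash
python3 -m crank '[[3.6,-1.8,0,0,0],[7.4,-3.3,0,0,0]]'; python3 chk.py;  python3 -m crank '[[3.9,-1.2,0,0,0],[7.8,-2.1,0,0,0]]'; python3 chk.py
```

```text
t: 10.88
eef_pos: [606.3, 1.9, 146.2]
tcp_rot: [3.141, 0.002, -3.033]
ft_force: [4.1, 1.9, 7.4]
opening: 0.006
grip_force: 3.6
   (np.float64(2.805), np.float64(58.3))
t: 11.05
eef_pos: [599.0, -1.1, 146.3]
tcp_rot: [-3.141, 0.003, -3.033]
ft_force: [8.5, 4.7, 5.7]
opening: 0.005
grip_force: 6.5
   (np.float64(2.939), np.float64(58.5))
```

```bash
python3 -m crank '[[2,-0.4,0,0,0],[4,-0.7,0,0,0],[4,-0.7,0,0,0]]'; python3 chk.py;  python3 -m crank '[[2,-0.2,0,0,0],[3,-0.2,0,0,0],[3,-0.2,0,0,0]]'; python3 chk.py
```

```text
t: 11.3
eef_pos: [596.4, -1.5, 146.4]
tcp_rot: [3.141, 0.006, -3.034]
ft_force: [12.3, 8.5, 3.4]
opening: 0.005
grip_force: 9.9
   (np.float64(2.985), np.float64(58.1))
t: 11.55
eef_pos: [594.6, -1.6, 146.5]
tcp_rot: [3.141, 0.009, -3.034]
ft_force: [17.7, 11.0, 1.2]
opening: 0.005
grip_force: 13.1
   (np.float64(3.015), np.float64(57.8))
```

The side force has risen to 21 N with the crank no longer following, so this is the stop. I'll ease the side load slightly and lift straight out.

```bash
python3 -m crank '[[0,0,1.5,0,0],[0,0,1.5,0,0],[-3,0,1.5,0,0],[-3,0,1.5,0,0]]'; python3 chk.py; python3 -m crank '[[0,0,-3,0,0],[0,0,-6,0,0],[0,0,-9,0,0],[0,0,-12,0,0],[-2,0,-16,0,0],[-4,0,-22,0,0],[-4,0,-40,0,0],[-4,0,-75,0,0],[-4,0,-110,0,0],[-4,0,-110,0,0]]'; python3 -m crank '[[0,-40,0,0,0],[0,-80,0,0,0],[0,-120,0,0,0],[0,-160,0,0,0],[0,-200,0,0,0],[0,-200,0,0,0]]'
python3 - <<'E'
from cell import env
import cv2, numpy as np
a=[]
for n,s in(("scene",(slice(140,300),slice(230,390))),("top",(slice(130,250),slice(180,340)))):
    c=env.read_camera(n); np.savez(f"{n}3.npz",**c)
    a.append(cv2.convertScaleAbs(cv2.resize(c["img"][s],None,fx=2.5,fy=2.5,interpolation=cv2.INTER_CUBIC),alpha=1.8))
a[1]=cv2.copyMakeBorder(a[1],0,a[0].shape[0]-a[1].shape[0],0,0,0)
cv2.imwrite("pics/z3.png",np.hstack(a))
E
```

```text
t: 11.88
eef_pos: [596.4, -1.9, 145.4]
tcp_rot: [3.142, 0.005, -3.033]
ft_force: [7.7, 6.9, 12.1]
opening: 0.004
grip_force: 12.7
   (np.float64(2.986), np.float64(58.4))
t: 12.72
eef_pos: [599.5, -2.3, 259.8]
tcp_rot: [-3.14, 0.006, -3.033]
ft_force: [0.0, 0.5, 0.5]
opening: 0.006
grip_force: 0.0
t: 13.22
eef_pos: [619.5, -207.1, 252.7]
tcp_rot: [-3.141, -0.002, -3.037]
ft_force: [0.3, 0.0, 0.0]
opening: 0.005
grip_force: 0.0
```

View pics/z3.png

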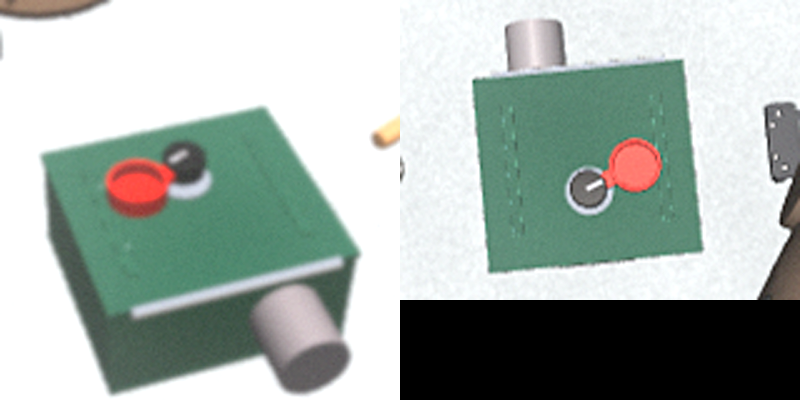

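The dish has swung right round and now lies forward-right at top-view pixel (274,196). The hub has dropped compared with before. I'll measure its angle and depth.

Run:
```python
from h import *
def red(n):
    c=np.load(n+".npz")["img"];hs=cv2.cvtColor(c,cv2.COLOR_BGR2HSV)
    m=cv2.inRange(hs,(0,130,80),(8,255,255))|cv2.inRange(hs,(172,130,80),(180,255,255));m[:,:230 if 'sc' in n else 215]=0;m[:,390 if 'sc' in n else 300:]=0;m[:150]=0;m[260:]=0
    m=cv2.morphologyEx(m,cv2.MORPH_OPEN,cv2.getStructuringElement(2,(9,9)))
    M=cv2.moments(m,True);return M["m10"]/M["m00"],M["m01"]/M["m00"]
S,T=cam("scene3"),cam("top3")
for k in "13": print(k,red("scene"+k),red("top"+k),tri(S,red("scene"+k),T,red("top"+k)))
p=tri(S,red("scene3"),T,red("top3"))[0];v=p[:2]-A;print("crank",np.arctan2(v[0],v[1])+.108,np.hypot(*v))
# hub: dark blob centroid
for k in "13":
    g=cv2.cvtColor(np.load(f"scene{k}.npz")["img"],cv2.COLOR_BGR2HSV)[185:222,290:318]
    m=((g[...,2]<35)&(g[...,1]<110)).astype(np.uint8);n,l,s,c=cv2.connectedComponentsWithStats(m);i=1+s[1:,4].argmax();print("hub",k,s[i],c[i]+[290,185])
for z in(166,152,148):print(z,proj(S,[*A,z]))
```

```text
1 (327.5811518324607, 197.5026178010471) (234.64156626506025, 201.6987951807229) (array([591.05165434, 111.58781174, 158.60559174]), np.float64(1.1581662257407217))
3 (284.9548532731377, 213.95259593679458) (273.28, 195.77428571428572) (array([610.02688511,   4.78295075, 142.96031905]), np.float64(1.0219743581405718))
crank 2.7265209917131235 57.50628073571661
hub 1 [ 9 19  9  5 18] [302.         205.88888889]
hub 3 [13 25  2  1  2] [303.5 210. ]
166 [303.2002855  195.77533944]
152 [302.9985295  200.21532515]
148 [302.94150589 201.47022706]
```

The drop is about 15 mm, which matches the 14 mm notch, not the 18 mm unlocked position. The crank sits about 1.7 rad past the slot, at its stop. The robot is clear, so I'll hand it in.

```bash
python3 -c "
from cell import env
print(env.job_done())"
```

```text
the job is handed in; nothing more can be done
None
```

The lid is shut and the crank is turned to its stop; the camera shows it about 15 mm in, closest to the 14 mm locked notch, and the job is handed in at about 13 s with the robot clear.

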